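# Refit the washed pan on the balance and set the weighing dish on it

### The arm

A 6-joint arm with a two-finger parallel gripper is mounted at the origin on the work surface. World frame = base frame: x ahead of the robot, y to its left, z up, the work surface at z = 0. Lengths are in m, angles in degrees, forces in N, time in s.
With the tool pointing down it reaches from about 0.325 to 0.85 m from the base axis. Payload 15.5 kg.
Tool frame: the origin (TCP) lies at the very end of the fingers, on their centre line; the grasp point (between the pads) lies arm.grip_depth behind it (arm.grip_depth is the distance from the TCP to the grasp point, in m); z points along the fingers, y is the line along which they close (so a half turn about z gives the same grasp; the last joint's range is limited). The gripper opens to 91 mm and grips with 3 to 60 N. Pads are 32 mm wide; open, the fingers measure 118 mm over their backs; the gripper's body (76 mm by 178 mm) begins 60 mm behind the grasp point.
Start: joints at [-70.331, 28.281, 77.091, -0, 74.628, -5.472], TCP at [0.266, -0.566, 0.214] pointing down, gripper open.
Joint ranges: [-166.48, 166.48], [-47.26, 123.95], [12.59, 153.08], [-70.14, 250.14], [6.76, 159.57], [-176.63, 176.63]. Speed limits (degrees/s): [108.29, 108.29, 147.25, 172.46, 172.46, 172.46].

### API

Orientations are given as a 3x3 rotation matrix whose columns are the frame's x, y, z axes.
In Python, from rig import arm gives the robot as it stands. Calls block until the motion is done:
- arm.move_to(position, orientation): joint-space move of the TCP to a pose.
- arm.move_l(position, orientation=None, feed=0.15): straight line of the TCP; orientation=None keeps the orientation; feed is the mean speed in m/s.
- arm.move_joints(angles): joint-space move.
- arm.grip(opening): finger opening in m; the grip force is fixed at half the most; returns when the fingers have stopped.
- arm.sleep(seconds).
- arm.solve_ik(position, orientation): joint angles nearest the present ones, or None.
- arm.snapshot(name): name is "scene" or "top" or "wrist"; returns the picture (384x512x3 uint8, red, green, blue); there is no depth.
- arm.get_calibration(name): a dict with "intrinsics" (3x3 intrinsics, pixels), "cam_to_world" (4x4, takes a point from camera to world coordinates). Camera axes: x right, y down, z forward; pixel columns grow to the right and rows downward; lengths in m; the calibration is good to about 2 mm. A picture is of the moment at which its call begins: read the wrist's pose just before it. get_calibration takes no time and is no camera call; for the wrist camera it gives the pose at the moment of the call.
A pose or a line that the arm cannot do raises arm.Unreachable and nothing moves.
- arm.sign_off(): hands the job in; it is judged then, once.
Readings, each from a call of its own:
- arm.current_t(): time.
- arm.current_joint_positions(): joint angles.
- arm.current_dq(): joint speeds.
- arm.current_tau(): joint torques, N m.
- arm.current_ee_pos(): TCP position.
- arm.current_tool_rot(): TCP orientation.
- arm.current_force(): force on the tool from outside, world axes, zero at the start.
- arm.current_torque(): the same for the moment, N m.
- arm.current_width(): finger opening in m.
- arm.current_grasp_force(): force on a finger pad.
Only numpy, scipy, OpenCV 4.12 (cv2) and the standard library are available. Lean on these libraries where they do the work, as an engineer would, in place of code of your own. Each camera call takes 0.05 s, during which the arm holds its last target. There are 200 camera calls.

### The job

Get the balance ready for weighing: take the washed steel pan off the sloping wire drainer and seat it in the round recess of the balance, smooth face up and skirt down, so that it sits level and fully home. Then stand the small white weighing dish, open side up, in the middle of the pan without overhanging it. Set both down gently, let go of them, and leave the rest of the glassware and tools where they are.

Things in the scene. Friction and masses are not known exactly. Their poses are not given: they have to be found in the camera images.
- pan: steel balance pan, a shallow cap: 68 mm outside diameter, 20 mm high, closed at one end by a smooth 3 mm plate, a 3 mm thick skirt round the open end; about 75 g. Origin: centre of the open (skirt) end; z points from there to the smooth face, whose centre is at z = 20 mm. It starts leaning in the drainer, skirt against the uppermost loop, z about 26 degrees above level
- drainer: fixed draining rack of steel wire on a drip tray 90 x 200 x 12 mm. Two rails 40 mm apart rise at 25 degrees towards its -y; three loops, 45 mm wide, 50 mm high, stand square to them. The pan leans on the top loop, free above and on its smooth side; its skirt is clear at both ends of its level diameter. Origin: centre of the tray's underside; the pan's origin starts at (0, -16, 97) mm
- balance: compact balance, 205 x 160 mm, fixed; display on its -x side, flat deck at z = 55 mm. Round recess in the deck: 76 mm diameter, 6 mm deep; in its centre a carrier, 44 mm across, top 13 mm above the deck. The seated pan's plate rests on the carrier, the bottom 4 mm of its skirt in the recess (about 4 mm to spare all round), smooth face at z = 71 mm. Origin: centre of the underside, z up
- balance_seat (a point): where the pan's origin lies when it is seated: on the axis of the recess, 4 mm below the deck, 51 mm above the bench; x, y, z as the balance
- dish: white plastic weighing dish, open at the top, 54 mm diameter at the rim (53 at the foot), 18 mm high, walls 2.5 mm, 25 g (varies). It stands upright on the bench. Origin: centre of its underside; z up
- jar: closed glass specimen jar, white cap, 48 mm diameter, 60 mm high, standing on the bench near the dish. Origin: centre of its underside
- petri0: glass dish, 60 mm diameter, 14 mm deep, in the lowest place of the drainer. Origin: centre of its closed end; z towards its open end
- petri1: the same kind of glass dish, in the middle place of the drainer
- tub0: open clear plastic tub, 112 mm across, 75 mm high, at the far side of the bench. Origin: centre of its underside
- tub1: a second such tub
- forceps: steel forceps, 120 mm long, lying at the far right, on the edge of a paper towel. Origin: middle, on the bench
- marker: marker pen, 130 mm long, lying beyond the drainer. Origin: middle, on the bench
There are look-alikes about, which are no part of the job. There is more than one size of the pan; the one meant has the size given above.

How it is judged:
By the outcome, as a careful person would: the job done as asked, in the order asked, and still so for the second after the job is handed in, with the robot touching nothing.
It also fails if it takes over 54 s, if anything falls off the work surface, if the arm or the gripper's body presses on something with over 40 N, if the wrist force passes 120 N, or if a joint passes its speed limit or range.

## Working session

There is one attempt and no reset: what is moved stays moved. The work goes in short steps, each a Python script; the robot and the scene stay as the last script left them, time stands still between calls to the robot, and variables do not carry over. Pictures are saved under pics/ and viewed, at most 10 in all, crops included, and the job is handed in when it is done.

```bash
mkdir -p pics; ls
python3 - <<'E'
from rig import arm
import cv2,numpy as np
np.set_printoptions(precision=4,suppress=True)
for n in("scene","top","wrist"):
    im=arm.snapshot(n); cv2.imwrite(f"pics/{n}0.png",im[:,:,::-1]); c=arm.get_calibration(n); print(n,c["intrinsics"].tolist()); print(np.array(c["cam_to_world"]))
print(arm.grip_depth,arm.current_width(),arm.current_t(),np.array(arm.current_tool_rot()))
a=cv2.imread("pics/scene0.png");b=cv2.imread("pics/top0.png")
cv2.imwrite("pics/scene0b.png",cv2.resize(a,(800,600),interpolation=cv2.INTER_CUBIC));cv2.imwrite("pics/top0b.png",cv2.resize(b,(800,600),interpolation=cv2.INTER_CUBIC))
E
```

```text
pics
scene [[382.2065541192545, 0.0, 261.480717832139], [0.0, 382.2065541192545, 190.42569341756698], [0.0, 0.0, 1.0]]
[[ 0.863   0.3302 -0.3824  0.9516]
 [ 0.5052 -0.5737  0.6447 -0.5716]
 [-0.0065 -0.7496 -0.6619  0.6989]
 [ 0.      0.      0.      1.    ]]
top [[402.3590190263237, 0.0, 255.20777740778524], [0.0, 402.3590190263237, 195.42960184696832], [0.0, 0.0, 1.0]]
[[-0.0143 -0.9875  0.157   0.4229]
 [-0.9999  0.0153  0.0054 -0.0051]
 [-0.0077 -0.1569 -0.9876  1.1448]
 [ 0.      0.      0.      1.    ]]
wrist [[338.0804330714598, 0.0, 251.19242669354423], [0.0, 338.0804330714598, 193.52693098274926], [0.0, 0.0, 1.0]]
[[ 0.4245 -0.8738 -0.2372  0.3326]
 [-0.9055 -0.41   -0.11   -0.5356]
 [-0.0011  0.2614 -0.9652  0.3847]
 [ 0.      0.      0.      1.    ]]
0.0188 0.09079440788441986 0.15 [[ 0.9053  0.4249 -0.0003]
 [ 0.4249 -0.9053  0.0009]
 [ 0.0001 -0.0009 -1.    ]]
```

View pics/scene0b.png

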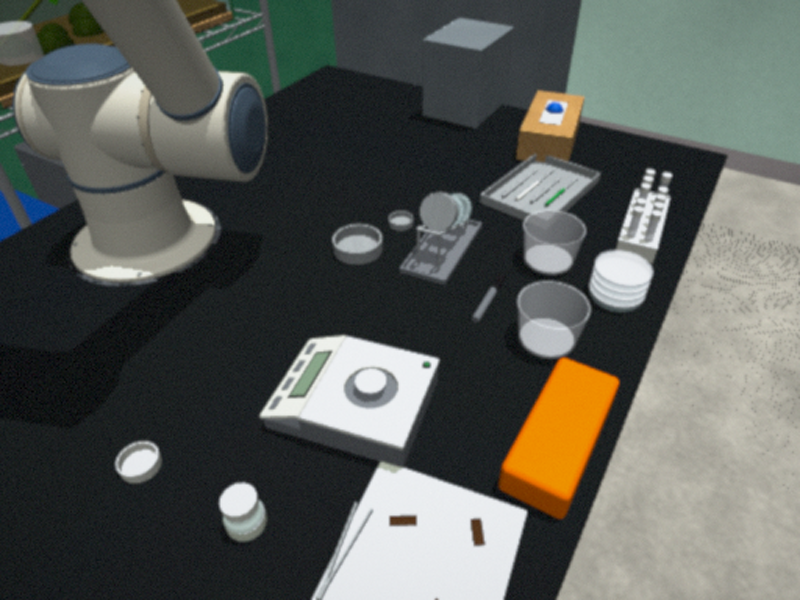

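View pics/top0b.png

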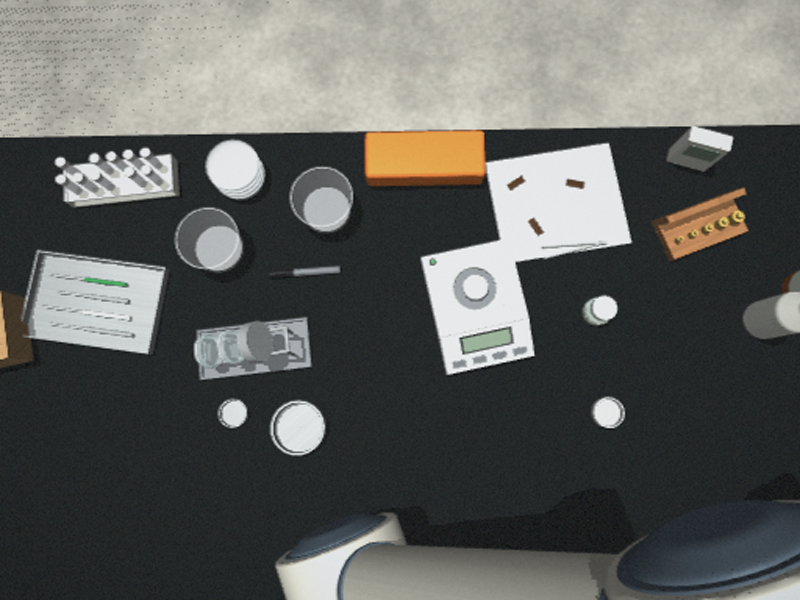

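The scene picture shows the drainer at about (445,235), with the steel pan as a grey disc at (440,212), and the balance at (370,385). The dish is at (138,462) and the jar at (243,512). In the top picture the pan is at (262,342), the recess at (474,288), the dish at (608,412) and the jar at (600,310).

Possible mix-ups, in top-picture pixels:
- **Pan:** the large shallow cap at (298,428) lies on the bench, and the glass petris are at (205,350) and (228,348). The pan I want is the grey disc in the top loop at (262,342).
- **Dish:** the small one at (232,412) is near the drainer, and the stack is at (235,168). The dish I want is at (608,412), near the jar.

```bash
cat > h.py <<'E'
import numpy as np, cv2
from rig import arm
np.set_printoptions(precision=4,suppress=True)
def ray(cal,px):
    K=np.array(cal["intrinsics"]);T=np.array(cal["cam_to_world"])
    d=T[:3,:3]@np.linalg.solve(K,[px[0],px[1],1.]);return T[:3,3],d/np.linalg.norm(d)
def plane(cal,px,z):
    o,d=ray(cal,px);return o+d*(z-o[2])/d[2]
def tri(rs):
    A=sum(np.eye(3)-np.outer(d,d) for o,d in rs);b=sum((np.eye(3)-np.outer(d,d))@o for o,d in rs)
    p=np.linalg.solve(A,b);return p,[np.linalg.norm(np.cross(p-o,d)) for o,d in rs]
def proj(cal,p):
    K=np.array(cal["intrinsics"]);T=np.array(cal["cam_to_world"])
    q=K@(T[:3,:3].T@(np.asarray(p)-T[:3,3]));return q[:2]/q[2]
E
python3 - <<'E'
from h import *
S=arm.get_calibration("scene");T=arm.get_calibration("top")
s=.64
P=lambda n,t,c:print(n,*tri([ray(T,np.array(t)*s),ray(S,np.array(c)*s)]))
P("carrier top",(475,286),(371,379)); P("recess",(474.5,288),(371,387))
P("dish rim",(608,412),(138,456)); P("pan face",(263,340),(438,211))
P("jar cap",(603,307),(239,497))
for n,p in dict(a=(196,325),b=(309,317),c=(312,368),d=(200,380)).items(): print(n,plane(T,np.array(p)*s,.012))
E
cat > /tmp/c.py <<'E'
import cv2
a=cv2.imread("pics/scene0.png")[105:190,250:320];b=cv2.imread("pics/top0.png")[190:260,115:210]
a=cv2.resize(a,(494,600),interpolation=cv2.INTER_CUBIC);b=cv2.resize(b,(300,221),interpolation=cv2.INTER_CUBIC)
import numpy as np
o=np.zeros((600,794,3),np.uint8);o[:,:494]=a;o[:221,494:]=b;cv2.imwrite("pics/crop1.png",o)
E
python3 /tmp/c.py
```

```text
carrier top [ 0.6272 -0.1314  0.0685] [np.float64(0.0015955729769252067), np.float64(0.00159557297692507)]
recess [ 0.6268 -0.1323  0.0522] [np.float64(0.0016633981943267125), np.float64(0.0016633981943265817)]
dish rim [ 0.4068 -0.3636  0.0188] [np.float64(0.0014516151995425293), np.float64(0.001451615199542512)]
pan face [0.5358 0.2285 0.1083] [np.float64(0.0034449172131651475), np.float64(0.003444917213165256)]
jar cap [ 0.5876 -0.3546  0.0591] [np.float64(0.0008528442113790847), np.float64(0.0008528442113790448)]
a [0.5724 0.3706 0.012 ]
b [0.584  0.1648 0.012 ]
c [0.4913 0.1587 0.012 ]
d [0.4728 0.3598 0.012 ]
```

View pics/crop1.png

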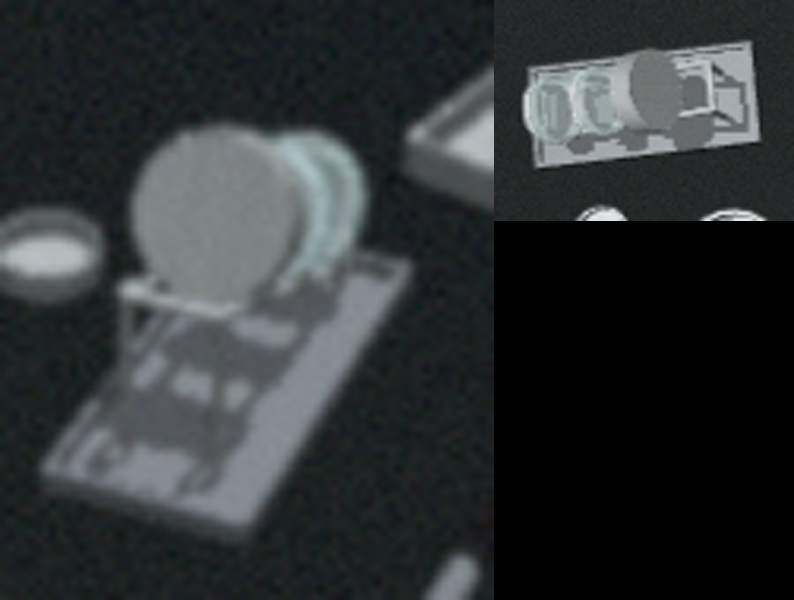

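The crop confirms the choice: a plain grey steel disc, about 68 mm across, sits in the top loop with its smooth face up and towards the viewer. The glass petris are behind it and the wire end bar is below its face. Next I check reachability of an along-axis grasp.

```bash
cat >> h.py <<'E'
def rot(z,y):
    z=np.array(z,float);z/=np.linalg.norm(z);y=np.array(y,float);y-=z*(y@z);y/=np.linalg.norm(y)
    return np.column_stack([np.cross(y,z),y,z])
hh=np.array([.0738,-.9973,0]);hy=np.array([.9973,.0738,0])
def pann(el):return np.append(np.cos(np.radians(el))*hh[:2],np.sin(np.radians(el)))
E
python3 - <<'E'
from h import *
f=np.array([.534,.229,.1065])
for el in(26,35,45):
  for s in(1,-1):
    n=pann(el);R=rot(-n,s*hy)
    for d in(-.013,.05,.12,.2): 
        q=arm.solve_ik(f+d*n,R);print(el,s,d,None if q is None else np.array(q))
for a in range(0,360,30):
    R=rot([0,0,-1],[np.cos(np.radians(a)),np.sin(np.radians(a)),0])
    q=arm.solve_ik(np.array([.627,-.132,.058]),R);print(a,None if q is None else np.array(q))
E
```

```text
26 1 -0.013 [-13.8129  49.5592  98.3636  61.257   77.0805 -58.7981]
26 1 0.05 [-19.179   47.2353  96.1267  56.3926  82.0309 -56.4289]
26 1 0.12 [-24.7211  45.1773  92.5002  51.8916  88.2148 -53.883 ]
26 1 0.2 [-30.4535  43.6414  86.9707  47.9891  95.9085 -51.1297]
26 -1 -0.013 [-13.8129  49.5592  98.3636  61.257   77.0805 121.2019]
26 -1 0.05 [-19.179   47.2353  96.1267  56.3926  82.0309 123.5711]
26 -1 0.12 [-24.7211  45.1773  92.5002  51.8916  88.2148 126.117 ]
26 -1 0.2 [-30.4535  43.6414  86.9707  47.9891  95.9085 128.8703]
35 1 -0.013 [-11.1426  44.7281  98.8355  56.8748  70.5824 -52.6118]
35 1 0.05 [-16.1802  41.6064  96.6764  52.2264  76.2309 -50.0498]
35 1 0.12 [-21.4619  38.7535  93.1296  48.0219  83.1944 -47.4951]
35 1 0.2 [-27.0225  36.4375  87.6853  44.4745  91.7243 -44.9265]
35 -1 -0.013 [-11.1426  44.7281  98.8355  56.8748  70.5824 127.3882]
35 -1 0.05 [-16.1802  41.6064  96.6764  52.2264  76.2309 129.9502]
35 -1 0.12 [-21.4619  38.7535  93.1296  48.0219  83.1944 132.5049]
35 -1 0.2 [-27.0225  36.4375  87.6853  44.4745  91.7243 135.0735]
45 1 -0.013 [ -7.2933  40.0422  
[... 534 characters left out ...]
0.      57.2177 -17.2258]
30 [-17.2258  39.3773  83.4049  -0.      57.2177 -47.2258]
60 [-17.2258  39.3773  83.4049  -0.      57.2177 -77.2258]
90 [ -17.2258   39.3773   83.4049   -0.       57.2177 -107.2258]
120 [ -17.2258   39.3773   83.4049   -0.       57.2177 -137.2258]
150 [ -17.2258   39.3773   83.4049   -0.       57.2177 -167.2258]
180 [-17.2258  39.3773  83.4049  -0.      57.2177 162.7742]
210 [-17.2258  39.3773  83.4049  -0.      57.2177 132.7742]
240 [-17.2258  39.3773  83.4049  -0.      57.2177 102.7742]
270 [-17.2258  39.3773  83.4049  -0.      57.2177  72.7742]
300 [-17.2258  39.3773  83.4049  -0.      57.2177  42.7742]
330 [-17.2258  39.3773  83.4049  -0.      57.2177  12.7742]
```

Run:
```python
from h import *
import pickle
out={}
def snap(k):
    c=arm.get_calibration("wrist");im=arm.snapshot("wrist");out[k]=(c,im);cv2.imwrite(f"pics/w_{k}.png",im[:,:,::-1])
R=rot([0,0,-1],[1,0,0])
arm.move_to([.50,-.27,.24],R);snap("A")
arm.move_to([.56,-.13,.24],R);snap("B")
f=np.array([.534,.229,.1065]);n=pann(26);Rp=rot(-n,hy)
arm.move_to(f+.2*n+[0,0,.03],Rp);snap("C")
arm.move_to(f+.13*n+[-.03,0,0],Rp);snap("D")
arm.move_to(f+.09*n,Rp);snap("E")
pickle.dump(out,open("w.pkl","wb"));print(arm.current_t(),arm.current_force())
ims=[cv2.resize(out[k][1][:,:,::-1],(400,300)) for k in "ABCE"]
cv2.imwrite("pics/mont.png",np.vstack([np.hstack(ims[:2]),np.hstack(ims[2:])]))
```

```text
4.0917 [-0.5777  0.0094  0.0758]
```

View pics/mont.png

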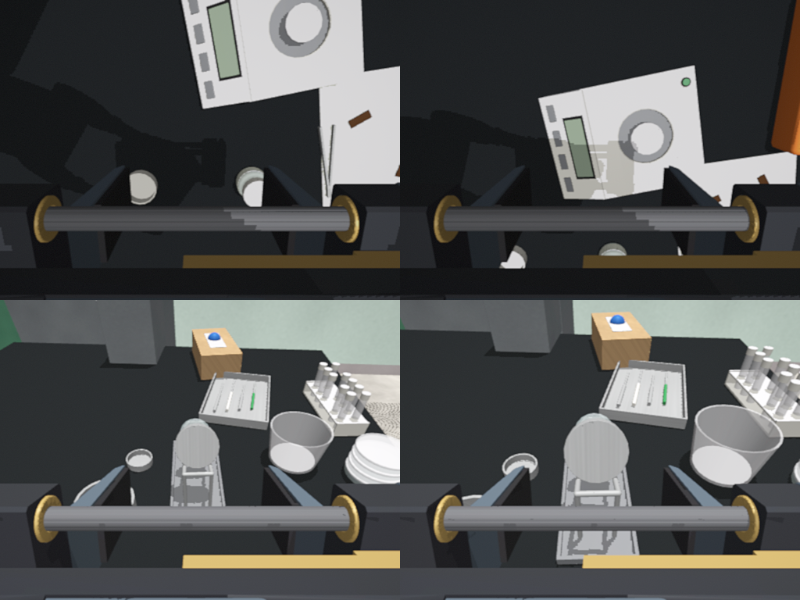

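The montage shows, top left (A), the dish at (142,187), the recess at (300,25) and the jar at (252,185). Top right (B) shows the recess at (646,135). The bottom row (C, E) shows the pan face at (197,445) and (597,451), with the rails and end bar below it. Next I fit ellipses.

Run:
```python
from h import *
import pickle
o=pickle.load(open("w.pkl","rb"))
f=np.array([.534,.229,.1065])
tiles=[]
for k in "CDE":
    c,im=o[k];p=proj(c,f);z=(np.linalg.inv(c["cam_to_world"])@np.append(f,1))[2];r=.034*338/z
    g=im.astype(int);x0,y0=(p-1.5*r).astype(int);x1,y1=(p+1.5*r).astype(int)
    cen=g[int(p[1])-3:int(p[1])+4,int(p[0])-3:int(p[0])+4].reshape(-1,3).mean(0)
    print(k,p,r,cen, [g[int(p[1]),int(p[0]+t*r)].tolist() for t in(-1.2,-.8,.8,1.2)],[g[int(p[1]+t*r),int(p[0])].tolist() for t in(-1.2,-1.05,-.8,.8,1.05,1.2)])
    t=cv2.resize(im[y0:y1,x0:x1,::-1],(266,266),interpolation=cv2.INTER_CUBIC);tiles.append(t)
    print(x0,y0,x1-x0)
cv2.imwrite("pics/pans.png",np.hstack(tiles))
```

```text
C [250.8955 189.1578] 28.83635192375077 [171.7143 172.6939 172.7755] [[45, 48, 50], [171, 171, 171], [173, 174, 174], [45, 49, 50]] [[185, 194, 194], [196, 197, 198], [171, 172, 171], [170, 171, 171], [128, 129, 131], [196, 198, 197]]
207 145 87
D [283.9482 187.0534] 37.21510842281642 [176.4694 177.4694 177.4286] [[162, 164, 168], [178, 179, 179], [177, 178, 178], [46, 50, 52]] [[121, 121, 121], [200, 202, 203], [176, 177, 176], [175, 175, 176], [123, 123, 127], [207, 208, 208]]
228 131 111
E [249.7581 196.8327] 42.21018745811791 [174.2245 175.1837 175.3061] [[46, 49, 51], [173, 174, 174], [175, 175, 175], [45, 49, 51]] [[194, 199, 201], [198, 200, 200], [174, 175, 176], [172, 172, 173], [123, 124, 127], [218, 220, 219]]
186 133 127
```

View pics/pans.png

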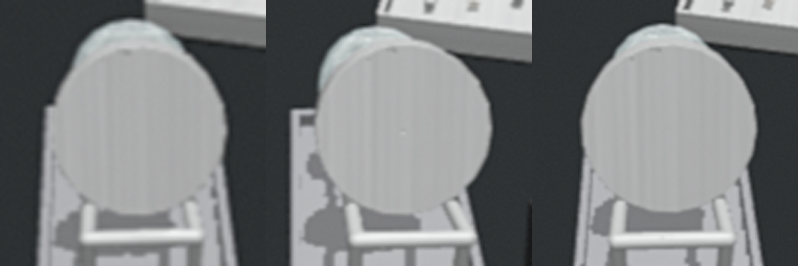

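The three views (C, D, E) show a clean disc, with centres near (140,127), (404,126) and (669,128) in the strip. The end bar is close below it, so it needs a clearance check.

```bash
cat >> h.py <<'E'
def blob(im,seed,tol,lo=None,k=3):
    """ellipse of the region around seed within tol of its colour"""
    g=cv2.medianBlur(im,3).astype(int);u,v=np.round(seed).astype(int)
    c=np.median(g[v-1:v+2,u-1:u+2].reshape(-1,3),0)
    m=(np.abs(g-c).max(2)<tol).astype(np.uint8)
    m=cv2.morphologyEx(m,cv2.MORPH_OPEN,cv2.getStructuringElement(cv2.MORPH_ELLIPSE,(k,k)))
    n,l=cv2.connectedComponents(m);m=(l==l[v,u]).astype(np.uint8)
    cn=max(cv2.findContours(m,cv2.RETR_EXTERNAL,cv2.CHAIN_APPROX_NONE)[0],key=cv2.contourArea)
    return cv2.fitEllipse(cv2.convexHull(cn)[:,0].astype(np.float32)) if len(cv2.convexHull(cn))>5 else cv2.fitEllipse(cn)
E
python3 - <<'E'
from h import *
import pickle
o=pickle.load(open("w.pkl","rb"))
f=np.array([.534,.229,.1065]);rs=[]
for k in "CDE":
    c,im=o[k];e=blob(im,proj(c,f),11,k=9);rs.append(ray(c,e[0]))
    z=(np.linalg.inv(c["cam_to_world"])@np.append(f,1))[2];print(k,e,"diam",np.array(e[1])*z/338)
print("face",*tri(rs))
S=arm.get_calibration("scene");T=arm.get_calibration("top")
s0=cv2.imread("pics/scene0.png")[:,:,::-1];t0=cv2.imread("pics/top0.png")[:,:,::-1]
V={"A":o["A"],"B":o["B"],"S":(S,s0),"T":(T,t0)}
def many(name,p,ks,tol,off=(0,0,0)):
    r=[]
    for k in ks:
        c,im=V[k];e=blob(im,proj(c,np.array(p)+off),tol);r.append(ray(c,e[0]));print(name,k,np.round(e[0],1),np.round(e[1],1))
    if len(r)>1:print(name,*tri(r))
many("carrier",[.627,-.132,.068],"ABST",25)
many("ring",[.627,-.132,.049],"BT",40,(.02,.023,0))
many("dish",[.407,-.364,.003],"AST",30)
# rail end bar: white bar
for k,px in (("C",(140,237)),("D",(410,238)),("E",(672,239))):
    i="CDE".index(k);x0,y0,w=[(207,145,87),(228,131,111),(186,133,127)][i]
    rs[i]=ray(o[k][0],(x0+(px[0]-266*i)*w/266,y0+px[1]*w/266))
print("bar",*tri(rs))
E
```

```text
C ((249.03366088867188, 190.5684051513672), (55.87464141845703, 65.93504333496094), 45.213226318359375) diam [0.0659 0.0777]
D ((281.77008056640625, 185.8993682861328), (74.53043365478516, 79.7064437866211), 104.19245147705078) diam [0.0681 0.0728]
E ((250.5872802734375, 194.12945556640625), (79.48277282714844, 82.99443817138672), 76.57815551757812) diam [0.064  0.0669]
face [0.5324 0.2386 0.0989] [np.float64(0.00263647485567501), np.float64(0.0006936911518592025), np.float64(0.002124647952909997)]
carrier A [388.7  28.4] [45.  51.5]
carrier B [316.3 177.1] [39.7 41.6]
carrier S [236.9 243.2] [14.4 18.7]
carrier T [303.9 183.1] [14.8 15.4]
carrier [ 0.6274 -0.1325  0.0679] [np.float64(0.0006410515057883103), np.float64(0.0006284879641039876), np.float64(0.0007253965095079564), np.float64(0.0016190455937711314)]
ring B [265.9 193. ] [122.  170.1]
ring T [303.4 184. ] [26.6 27.7]
ring [ 0.5735 -0.0972  0.2927] [np.float64(0.010656256079918219), np.float64(0.010656256079918443)]
dish A [181.1 238.2] [31.2 37.7]
dish S [ 88.6 295.8] [13.2 24.3]
dish T [388.1 263.8] [15.6 17.4]
dish [ 0.4076 -0.366   0.0078] [np.float64(0.002368242025803929), np.float64(0.0005000098680659303), np.float64(0.002112076534712258)]
bar [0.5389 0.193  0.0877] [np.float64(0.00015790472143193434), np.float64(0.00013246372733862662), np.float64(0.00023643270873357185)]
```

Run:
```python
from h import *
import pickle
o=pickle.load(open("w.pkl","rb"))
f=np.array([.5335,.229,.106]);rs=[]
for k in "CDE":
    c,im=o[k];p=proj(c,f);z=(np.linalg.inv(c["cam_to_world"])@np.append(f,1))[2];r=.034*338/z
    u,v=(p-1.5*r).astype(int);w=int(3*r);g=cv2.resize(cv2.cvtColor(im,cv2.COLOR_RGB2GRAY)[v:v+w,u:u+w],None,fx=4,fy=4,interpolation=cv2.INTER_CUBIC)
    h=cv2.HoughCircles(g,cv2.HOUGH_GRADIENT_ALT,1.5,20,param1=150,param2=.5,minRadius=int(3.5*r),maxRadius=int(4.5*r))
    if h is None: print(k,"none");continue
    # mask: close to face colour and near the circle -> ellipse
    h0=h[0,0];q=(h0[:2]+.5)/4-.5+[u,v];print(k,h[0][:3],q,"diam",h0[2]/4*2*z/338)
    rs.append(ray(c,q))
print("face",*tri(rs),"DE",*tri(rs[1:]))
```

```text
C none
D [[232.5    213.     146.5525]] [284.75  183.875] diam 0.06702327136317805
E noneTraceback (most recent call last):
    m, n = a.shape[-2:]
    ^^^^
ValueError: not enough values to unpack (expected 2, got 0)

During handling of the above exception, another exception occurred:

Traceback (most recent call last):
  File "h.py", line 11, in tri
    p=np.linalg.solve(A,b);return p,[np.linalg.norm(np.cross(p-o,d)) for o,d in rs]
numpy.linalg.LinAlgError: 0-dimensional array given. Array must be at least two-dimensional
```

```bash
cat >> h.py <<'E'
def radial(im,c0,r,tol=9,lo=.75,hi=1.3):
    """edge of a uniform disc along rays from c0, robust ellipse"""
    g=cv2.GaussianBlur(cv2.cvtColor(im,cv2.COLOR_RGB2GRAY),(3,3),0).astype(np.float32)
    a=np.radians(np.arange(0,360,4));t=np.arange(lo*r,hi*r,.1)
    X=(c0[0]+np.outer(np.cos(a),t)).astype(np.float32);Y=(c0[1]+np.outer(np.sin(a),t)).astype(np.float32)
    L=cv2.remap(g,X,Y,cv2.INTER_LINEAR);d=np.abs(L-np.median(L[:,:10],1)[:,None])>tol
    i=d.argmax(1);ok=d.any(1);P=np.stack([X[np.arange(len(a)),i],Y[np.arange(len(a)),i]],1)[ok]
    for _ in range(6):
        e=cv2.fitEllipseDirect(P)
        th=np.radians(e[2]);q=(P-e[0])@np.array([[np.cos(th),-np.sin(th)],[np.sin(th),np.cos(th)]])
        s=np.abs(np.hypot(q[:,0]/e[1][0]*2,q[:,1]/e[1][1]*2)-1);P=P[s<max(.02,1.5*np.median(s))]
    return e,len(P)
E
python3 - <<'E'
from h import *
import pickle
o=pickle.load(open("w.pkl","rb"))
f=np.array([.5335,.229,.106]);rs=[]
for k,px in zip("CDE",((140,129),(404,126),(669.5,129))):
    i="CDE".index(k);x0,y0,w=[(207,145,87),(228,131,111),(186,133,127)][i]
    c0=np.array((x0+(px[0]-266*i)*w/266,y0+px[1]*w/266))
    c,im=o[k];z=(np.linalg.inv(c["cam_to_world"])@np.append(f,1))[2];r=.034*338/z
    e,n=radial(im,c0,r);print(k,c0,e,n,"diam",np.array(e[1])*z/338);rs.append(ray(c,e[0]))
p,res=tri(rs);print("face",p,res,"DE",*tri(rs[1:]),"CD",*tri(rs[:2]))
E
```

```text
C [252.7895 187.1917] ((251.26971435546875, 188.41729736328125), (55.9294548034668, 56.871639251708984), 90.14509582519531) 39 diam [0.066  0.0671]
D [285.5865 183.5789] ((284.5242919921875, 184.30039978027344), (69.06819915771484, 71.37281799316406), 60.51737976074219) 57 diam [0.0632 0.0653]
E [251.6485 194.5902] ((249.72157287597656, 194.96078491210938), (79.60823059082031, 83.98393249511719), 58.439910888671875) 46 diam [0.0642 0.0677]
face [0.5344 0.2262 0.1111] [np.float64(0.0008186139371109189), np.float64(0.000815827832225592), np.float64(0.00016578647790919604)] DE [0.5342 0.2244 0.1131] [np.float64(0.00039940832201310197), np.float64(0.0003994083220131395)] CD [0.5344 0.2277 0.1098] [np.float64(0.0008072208134882166), np.float64(0.0008072208134881593)]
```

Run:
```python
from h import *
f=np.array([.5343,.2283,.1087]);n=pann(26);R=rot(-n,hy)
arm.move_l(f+.03*n,R,feed=.15)
arm.move_l(f-.012*n,R,feed=.06)
print("F in",arm.current_force())
arm.grip(.060);print("w",arm.current_width(),arm.current_grasp_force(),arm.current_force())
arm.move_l(f-.012*n+[0,0,.01],R,feed=.05);print(arm.current_force())
arm.move_l(f-.012*n+[0,-.0,.08],R,feed=.12)
c=arm.get_calibration("wrist");im=arm.snapshot("wrist")
import pickle;pickle.dump((c,im,arm.current_ee_pos(),arm.current_tool_rot()),open("g.pkl","wb"))
a=arm.snapshot("scene")
print(arm.current_t(),arm.current_width(),arm.current_force())
cv2.imwrite("pics/g.png",np.hstack([cv2.resize(im[120:384,80:430,::-1],(440,332)),cv2.resize(a[80:200,230:360,::-1],(360,332))]))
```

```text
F in [-0.6751 -0.1043 -0.3557]
w 0.06720744119965302 29.999713492579758 [ 0.8299 -1.2303  0.5605]
[-0.7053 -0.117   0.5113]
7.1667 0.06736035297307609 [ 0.4248  0.2441 -0.1533]
```

View pics/g.png

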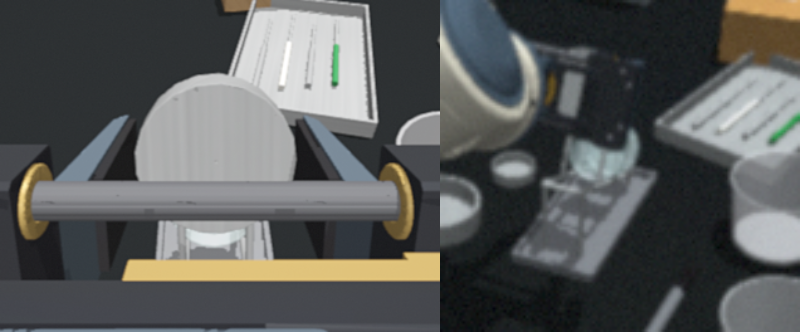

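The pan is held between the fingers, with the face centre near (216,160) in the left crop, and the drainer on the right is undisturbed. Next I check where it sits in the tool frame.

Run:
```python
from h import *
import pickle
c,im,p,R=pickle.load(open("g.pkl","rb"));p=np.array(p);R=np.array(R)
P=lambda *q:proj(c,p+R@np.array(q))
for d in(.008,.012,.016):
    print(d,"top face",P(.034,0,-d),"top skirt",P(.034,0,.02-d),"face L/R",P(0,.034,-d),P(0,-.034,-d),"bottom",P(-.034,0,-d))
g=cv2.cvtColor(im,cv2.COLOR_RGB2GRAY)
print("col252 rows172-200",g[172:202,250:255].mean(1).astype(int))
for r in(225,235,245,255):print(r,g[r,180:196],g[r,308:324])
print("bottom rows 296-330",g[296:330,250:255].mean(1).astype(int))
```

```text
0.008 top face [250.3749 184.4527] top skirt [250.439  175.9889] face L/R [315.0631 247.3165] [185.7337 247.3271] bottom [250.4332 304.2025]
0.012 top face [250.3603 186.3831] top skirt [250.4272 177.5398] face L/R [316.4853 250.5436] [184.2846 250.5551] bottom [250.4212 308.4745]
0.016 top face [250.345 188.406] top skirt [250.415  179.1571] face L/R [317.972  253.9171] [182.7696 253.9297] bottom [250.4088 312.9308]
col252 rows172-200 [ 48  48  48  47  43  62 137 195 201 200 200 200 200 202 202 186 175 173
 174 174 174 174 174 174 174 174 174 174 174 174]
225 [ 65  60  46  28  24  26  30  27  35  41  69 129 169 174 171 171] [173 174 173 152  96  49  35  26  24  26  26  23  38  56  67  66]
235 [ 24  25  27  27  30  25  23  43  98 153 175 175 172 172 171 172] [173 172 173 174 176 163 115  50  21  24  26  25  26  25  25  23]
245 [ 27  28  29  26  28  23  43 103 155 175 176 174 172 171 171 171] [172 172 173 173 167 154 141 108  51  20  24  25  26  26  24  26]
255 [ 28  27  29  28  27  27  21  57 127 172 177 175 173 171 170 170] [173 172 165 153 149 133  80  30  21  25  27  26  23  25  24  25]
bottom rows 296-330 [169 176 174 173 173 173 173 171 171 192 221 230 230 230 230 230 230 230
 228 212 186 141 122 123 125 124 125 124 123 126 157 193 198 196]
```

Run:
```python
from h import *
import pickle
from scipy.optimize import least_squares
c,im,p,R=pickle.load(open("g.pkl","rb"));p=np.array(p);R=np.array(R)
a=np.radians(np.arange(0,360,1))
def pred(v):
    ox,oy,d,t=v;X=np.array([np.cos(t),0,-np.sin(t)]);Y=np.array([0,1.,0]);Z=np.cross(X,Y) # Z ~ tool z
    o=np.array([ox,oy,-d]);circ=np.array([proj(c,p+R@(o+.034*(np.cos(b)*X+np.sin(b)*Y))) for b in a])
    sk=proj(c,p+R@(o+.034*X+.02*Z))
    return np.array([circ[:,1].min(),circ[:,1].max(),circ[:,0].min(),circ[:,0].max(),sk[1]])
m=np.array([187.3,304.6,186.8,315.2,177.8])
for fix in(0,1):
    s=least_squares(lambda v:np.append(pred(v)-m,v[3]*(1e4 if fix else 0)),[0,0,.01,0],x_scale=[.01,.01,.01,.1]);print(s.x[:3]*1e3,np.degrees(s.x[3]),s.fun)
```

```text
[-1.5653  0.3163  6.7996] 1.3104504032047604 [ 0.0036  0.0084  0.0081 -0.0081 -0.0124  0.    ]
[-1.6242  0.3163  6.1944] 1.551825081623249e-05 [-0.5667  0.2936  0.2365 -0.2366  0.3346  0.0027]
```

Run:
```python
from h import *
a=np.radians(30);R=rot([0,0,-1],[np.cos(a),np.sin(a),0])
t=np.array([.6274,-.1325,.0645])-R@np.array([-.0014,.0003,0])
q=arm.current_ee_pos()
arm.move_l(np.array(q)+[0,-.10,.06],feed=.25)
arm.move_to(t+[0,0,.06],R)
arm.move_l(t+[0,0,.012],R,feed=.1);arm.sleep(.2)
F0=np.array(arm.current_force());print(F0)
import pickle
for k in range(24):
    z=t[2]+.012-.001*(k+1)*.75
    arm.move_l([t[0],t[1],z],R,feed=.02)
    F=np.array(arm.current_force())-F0
    if F[2]>2.5: break
print("contact",z,arm.current_ee_pos(),F,arm.current_torque(),arm.current_t(),arm.current_width())
c=arm.get_calibration("wrist");im=arm.snapshot("wrist");b=arm.snapshot("scene")
cv2.imwrite("pics/s.png",np.hstack([cv2.resize(im[120:384,80:430,::-1],(440,332)),cv2.resize(b[195:305,160:290,::-1],(360,332),interpolation=cv2.INTER_CUBIC)]))
```

```text
[-0.1383  0.262  -0.9272]
contact 0.0645 [ 0.6266 -0.1315  0.0651] [-3.0497  0.4271 11.453 ] [0.2304 0.3464 0.0879] 13.7333 0.06685467911120771
```

View pics/s.png

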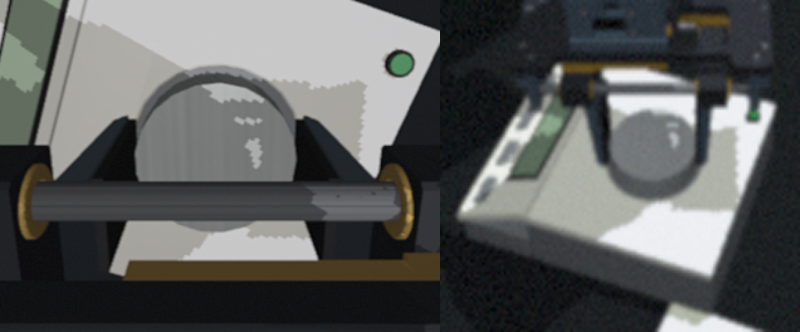

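Contact came at the expected height, and the pan at (216,150) in the left crop sits within the recess ring. I release it and check from the wrist and scene, viewing the dish on the way.

Run:
```python
from h import *
import pickle
arm.grip(.085);p=np.array(arm.current_ee_pos());print(arm.current_width(),arm.current_force())
arm.move_l(p+[0,0,.04],feed=.08)
out={}
def snap(k,n="wrist"):
    c=arm.get_calibration(n);im=arm.snapshot(n);out[k]=(c,im)
R=rot([0,0,-1],[1,0,0])
arm.move_to([.60,-.20,.22],R);snap("P")
arm.move_to([.44,-.45,.20],R);snap("Q");snap("S","scene")
arm.move_to([.38,-.42,.20],R);snap("Q2");snap("T","top")
pickle.dump(out,open("w2.pkl","wb"));print(arm.current_t())
cv2.imwrite("pics/p.png",np.vstack([np.hstack([cv2.resize(out[k][1][:,:,::-1],(400,300)) for k in("P","Q")]),
 np.hstack([cv2.resize(out["S"][1][195:293,160:290,::-1],(400,300),interpolation=cv2.INTER_CUBIC),cv2.resize(out["Q2"][1][:,:,::-1],(400,300))])]))
```

```text
0.0849826986499612 [-0.0806  0.1416 -0.3989]
17.3417
```

View pics/p.png

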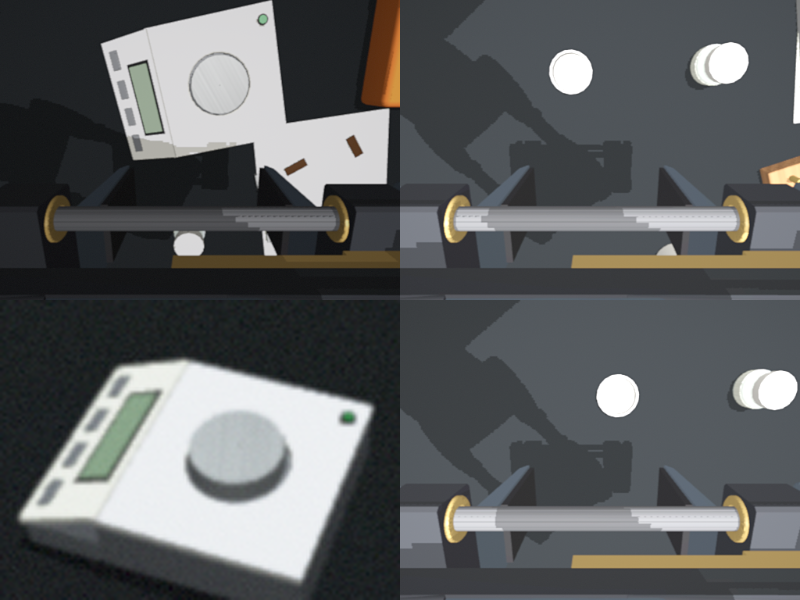

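The pan is in its recess, at (219,83) top left and (237,445) bottom left, with an even gap and looking level. The dish is at (571,72) in Q and (618,395) in Q2. Next I fit both.

Run:
```python
from h import *
import pickle
o=pickle.load(open("w2.pkl","rb"))
def white(im,seed,th):
    g=cv2.cvtColor(im,cv2.COLOR_RGB2GRAY);m=(g>th).astype(np.uint8);n,l,st,_=cv2.connectedComponentsWithStats(m)
    v,u=np.argwhere(m)[np.argmin(((np.argwhere(m)-seed[::-1])**2).sum(1))]
    cn=max(cv2.findContours((l==l[v,u]).astype(np.uint8),0,1)[0],key=cv2.contourArea);return cv2.fitEllipse(cn)
rs=[]
for k,s in(("Q",(171*1.28,72*1.28)),("Q2",(218*1.28,95*1.28)),("S",(88,295)),("T",(389,263.5))):
    c,im=o[k];e=white(im,s,150);rs.append(ray(c,e[0]));print(k,e,plane(c,e[0],.018))
print("dish",*tri(rs[:2]),*tri(rs))
rs=[]
for k in("P","S","T"):
    c,im=o[k];s=proj(c,[.627,-.132,.071]);r=.034*c["intrinsics"][0][0]/(np.linalg.inv(c["cam_to_world"])@[.627,-.132,.071,1])[2]
    e,n=radial(im,s,r,tol=18,lo=.6,hi=1.15);rs.append(ray(c,e[0]));print(k,r,e,n,plane(c,e[0],.071))
print("pan",*tri(rs))
```

```text
Q ((218.29071044921875, 91.70331573486328), (54.749969482421875, 57.03656005859375), 160.89111328125) [ 0.4082 -0.3665  0.018 ]
Q2 ((278.3146667480469, 122.071533203125), (53.44490051269531, 54.72099304199219), 34.35945510864258) [ 0.4082 -0.3665  0.018 ]
S ((87.44275665283203, 293.8143005371094), (18.97248649597168, 26.807920455932617), 61.78361129760742) [ 0.4095 -0.3665  0.018 ]
T ((388.7674255371094, 263.5345458984375), (17.80314064025879, 19.143522262573242), 166.95074462890625) [ 0.4063 -0.3641  0.018 ]
dish [ 0.4082 -0.3665  0.0177] [np.float64(2.5738009110535554e-05), np.float64(2.5738009110529117e-05)] [ 0.4075 -0.366   0.0151] [np.float64(0.0006382472841552382), np.float64(0.001149172593195099), np.float64(0.00037543557563201024), np.float64(0.001512770498660791)]
P 37.092179544369166 ((281.0482177734375, 107.24327850341797), (71.42304992675781, 74.35549926757812), 15.417190551757812) 90 [ 0.6274 -0.1322  0.071 ]
S 15.787362107854248 ((236.4092559814453, 242.1874542236328), (22.428577423095703, 29.52602767944336), 84.92534637451172) 69 [ 0.6271 -0.1322  0.071 ]
T 12.529312810514357 ((304.7530822753906, 181.95668029785156), (23.648561477661133, 25.334651947021484), 35.790321350097656) 49 [ 0.6285 -0.1342  0.071 ]
pan [ 0.6277 -0.1331  0.0725] [np.float64(0.0011044140050744742), np.float64(0.00019667065660481498), np.float64(0.0009896175444597652)]
```

Run:
```python
from h import *
import pickle
R=rot([0,0,-1],[1,0,0])
d=np.array([.4082,-.3665,.006]);t=np.array([.6274,-.1322,.071+.006])
arm.grip(.078)
arm.move_to(d+[0,0,.05],R);arm.move_l(d,R,feed=.06);print(arm.current_force())
arm.grip(.045);print("w",arm.current_width(),arm.current_grasp_force(),arm.current_force())
arm.move_l(d+[0,0,.02],R,feed=.05)
arm.move_l(d+[0,0,.15],R,feed=.2)
arm.move_to(t+[0,0,.07],R)
arm.move_l(t+[0,0,.008],R,feed=.1);arm.sleep(.2);F0=np.array(arm.current_force())
for k in range(22):
    z=t[2]+.008-.0005*(k+1);arm.move_l([t[0],t[1],z],R,feed=.02);F=np.array(arm.current_force())-F0
    if F[2]>1:break
print("contact",z,F,arm.current_ee_pos(),arm.current_width(),arm.current_t())
if t[2]-.003<z<t[2]+.004:
    arm.grip(.075);p=np.array(arm.current_ee_pos());print(arm.current_force())
    arm.move_l(p+[0,0,.05],feed=.08);arm.move_to([.60,-.22,.24],R)
out={n:(arm.get_calibration(n),arm.snapshot(n)) for n in("wrist","scene","top")};pickle.dump(out,open("w3.pkl","wb"))
w=out["wrist"][1];s=out["scene"][1];tp=out["top"][1]
cv2.imwrite("pics/fin.png",np.vstack([np.hstack([cv2.resize(w[:,:,::-1],(400,300)),cv2.resize(s[195:293,160:290,::-1],(400,300),interpolation=cv2.INTER_CUBIC)]),np.hstack([cv2.resize(x[:,:,::-1],(400,300)) for x in(s,tp)])]))
print(arm.current_t())
```

```text
[-0.4891  0.2001 -0.3086]
w 0.05179086431335421 30.00064876446082 [0.3199 0.7985 3.5316]
contact 0.07699999999999999 [-0.0697 -0.4585  2.801 ] [ 0.6275 -0.1322  0.0772] 0.05175694877118134 27.3833
[ 0.2174 -0.0469  0.539 ]
29.4917
```

View pics/fin.png

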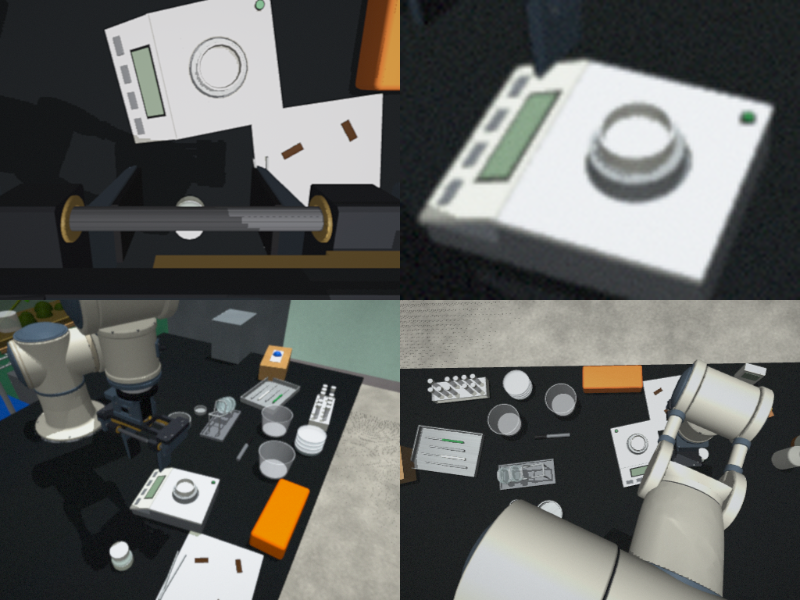

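The wrist view shows the dish, open side up, at (218,67), with an even ring of pan around it. The scene crop, with the dish at (637,140), agrees, and the other items are in place. I'm handing it in.

```bash
python3 -c "
from rig import arm
print(arm.sign_off())"
```

```text
the job is handed in; nothing more can be done
None
```

The pan is seated in the balance recess and the dish stands open side up in the middle of it, both released; I handed the job in at about 29.5 s of the 54 s allowed.

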